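Put the balance weights back in their block in order of size

TASK

The balance has been checked; put the four steel weights back in their wooden block, lined up from the largest to the smallest so that each stands upright on the floor of the recess made for its size. Lower each one in rather than dropping it, let go of it, and leave the beaker and the brown vial where they stand.

Things in the scene. Friction and masses are not known exactly. Their poses are not given: they have to be found in the camera images.
- weight_500: loose, plain polished-steel balance weight of 500 g, the largest of the four, standing upright on the worktop: a round body 38 mm in diameter and 48 mm high, a narrow neck of 4 mm, and on top a round knob 22 mm in diameter and 10 mm high to take it by (the knob spans 52 to 62 mm above the foot; total height 62 mm). Origin: centre of its underside; z is up along its axis
- weight_200: loose, plain polished-steel balance weight of 200 g, the second largest of the four, standing upright on the worktop: a round body 28 mm in diameter and 35 mm high, a narrow neck of 4 mm, and on top a round knob 17 mm in diameter and 8 mm high to take it by (the knob spans 39 to 47 mm above the foot; total height 47 mm). Origin: centre of its underside; z is up along its axis
- weight_100: loose, plain polished-steel balance weight of 100 g, the third largest of the four, standing upright on the worktop: a round body 22 mm in diameter and 27 mm high, a narrow neck of 3.5 mm, and on top a round knob 14 mm in diameter and 7.5 mm high to take it by (the knob spans 30.5 to 38 mm above the foot; total height 38 mm). Origin: centre of its underside; z is up along its axis
- weight_50: loose, plain polished-steel balance weight of 50 g, the smallest of the four, standing upright on the worktop: a round body 18 mm in diameter and 20 mm high, a narrow neck of 3 mm, and on top a round knob 12 mm in diameter and 7 mm high to take it by (the knob spans 23 to 30 mm above the foot; total height 30 mm). Origin: centre of its underside; z is up along its axis
- seat_500: the largest of four felt-lined round recesses in a row in a beech block 26 mm high, made for weight_500: 48 mm across at the mouth, tapering to 41 mm at its flat floor, 14 mm deep. Origin: centre of the recess floor, 12 mm above the worktop; z up, y along the row towards the largest recess. Its row of four, largest to smallest, has centre distances of 51, 43 and 38 mm
- seat_200: the second largest of four felt-lined round recesses in a row in a beech block 26 mm high, made for weight_200: 38 mm across at the mouth, tapering to 31 mm at its flat floor, 14 mm deep. Origin: centre of the recess floor, 12 mm above the worktop; z up, y along the row towards the largest recess. The block is fixed, 188 x 66 mm, turned any way round
- seat_100: the third largest of four felt-lined round recesses in a row in a beech block 26 mm high, made for weight_100: 32 mm across at the mouth, tapering to 25 mm at its flat floor, 14 mm deep. Origin: centre of the recess floor, 12 mm above the worktop; z up, y along the row towards the largest recess. One fixed block holds all four
- seat_50: the smallest of four felt-lined round recesses in a row in a beech block 26 mm high, made for weight_50: 28 mm across at the mouth, tapering to 21 mm at its flat floor, 14 mm deep. Origin: centre of the recess floor, 12 mm above the worktop; z up, y along the row towards the largest recess. One fixed block holds all four
- beaker: bystander: loose small clear beaker, 55 mm across and 67 mm high, standing on the worktop beyond the block; leave it. Origin: centre of its underside
- vial: bystander: loose amber dropper vial with a black cap, 32 mm across and 66 mm high, standing on the worktop near the weights; leave it. Origin: centre of its underside

How it is judged:
By the outcome, as a careful person would: the job done as asked, in the order asked, and still so for the second after the job is handed in, with the robot touching nothing.
It also fails if it takes over 109 s, if anything falls off the work surface, if the arm or the gripper's body presses on something with over 40 N, if the wrist force passes 120 N, or if a joint passes its speed limit or range.

ROBOT

A 6-joint arm with a two-finger parallel gripper is mounted at the origin on a cart in front of the work surface, level with it; the furniture and walls round the work are solid. World frame = base frame: x ahead of the robot, y to its left, z up, the work surface at z = 0. Lengths are in mm, angles in degrees, forces in N, time in s.
With the tool pointing down it reaches from about 225 to 725 mm from the base axis. Payload 3.1 kg.
Tool frame: the origin (TCP) lies midway between the tips of the shut fingers; the grasp point (between the pads) lies 19 mm behind it (robot.hold_point_z is the distance from the TCP to the grasp point, in mm); z points along the fingers, y is the line along which they close (so a half turn about z gives the same grasp; the last joint's range is limited). The gripper opens to 85 mm and grips with 20 to 120 N. Pads are 22 mm wide; open, the fingers measure 114 mm over their backs; the gripper's body (76 mm by 85 mm) begins 54 mm behind the grasp point. The pads swing forward as they close: fully open they stand 13 mm farther back than shut.
Start: joints at [59.542, 2.75, 5.684, 92.934, 0, 82.678], TCP at [206.287, 482.766, 231.312] pointing down, gripper open.
Joint ranges: [-166.93, 166.93], [-56.73, 111.36], [-69.38, 81.34], [-121.58, 131.49], [-85.45, 84.26], [-180, 180]. Speed limits (degrees/s): [159.86, 159.86, 180, 180, 180, 180].

INTERFACE

Orientations are given as a 3x3 rotation matrix whose columns are the frame's x, y, z axes.
In Python, from station import robot gives the robot as it stands. The module is installed in compiled form; this text tells all that it offers. Calls block until the motion is done:
- robot.goto(position, orientation): joint-space move of the TCP to a pose.
- robot.servo_line(position, rotation=None, v=150): straight line of the TCP; rotation=None keeps the orientation; v is the mean speed in mm/s.
- robot.movej(angles): joint-space move.
- robot.move_gripper(opening, grasp_force=None): opening from 0.0 (shut) to 1.0 (fully open); grasp_force is the grip in N (None keeps the last); returns when the fingers have stopped.
- robot.wait(seconds).
- robot.ik(position, orientation): joint angles nearest the present ones, or None.
- robot.snapshot(name): name is "scene" or "top" or "wrist"; returns the picture (400x640x3 uint8, blue, green, red); there is no depth.
- robot.get_calibration(name): a dict with "intrinsics" (3x3 intrinsics, pixels), "world_to_cam" (4x4, takes a point from world to camera coordinates). Camera axes: x right, y up, looking along -z (the intrinsics and any distortion apply to the point x, -y, -z); pixel columns grow to the right and rows downward; lengths in mm; the calibration is good to about 2 mm. A picture is of the moment at which its call begins: read the wrist's pose just before it. get_calibration takes no time and is no camera call; for the wrist camera it gives the pose at the moment of the call.
A pose or a line that the arm cannot do raises robot.PlanningError and nothing moves.
- robot.finish_job(): hands the job in; it is judged then, once.
Readings, each from a call of its own:
- robot.current_time_s(): time.
- robot.current_qpos(): joint angles.
- robot.current_qvel(): joint speeds.
- robot.current_joint_torque(): joint torques, N m.
- robot.current_tcp_pos(): TCP position.
- robot.current_orientation(): TCP orientation.
- robot.current_wrist_force(): force on the tool from outside, world axes, zero at the start.
- robot.current_ft_torque(): the same for the moment, N m.
- robot.current_finger_gap(): opening from 0.0 (shut) to 1.0 (fully open).
- robot.current_grip_force(): force on a finger pad.
Only numpy, scipy, OpenCV 4.12 (cv2) and the standard library are available. Lean on these libraries where they do the work, as an engineer would, in place of code of your own. Each camera call takes 0.05 s, during which the arm holds its last target. There are 200 camera calls.

## Working session

There is one attempt and no reset: what is moved stays moved. The work goes in short steps, each a Python script; the robot and the scene stay as the last script left them, time stands still between calls to the robot, and variables do not carry over. Pictures are saved under pics/ and viewed, at most 14 in all, crops included, and the job is handed in when it is done.

```bash
mkdir -p pics; python3 - <<'E'
from station import robot
import cv2,numpy as np
for n in("top","scene","wrist"):
    c=robot.get_calibration(n);im=robot.snapshot(n);cv2.imwrite(f"pics/{n}0.png",im)
    W=np.array(c["world_to_cam"]);print(n,np.round(c["intrinsics"],1).tolist(),[k for k in c],np.round(-W[:3,:3].T@W[:3,3]),np.round(W[:3,:3],2).tolist())
print(robot.hold_point_z,robot.current_time_s(),np.round(robot.current_orientation(),2).tolist())
E
```

```text
top [[391.6, 0.0, 325.6], [0.0, 391.6, 197.3], [0.0, 0.0, 1.0]] ['intrinsics', 'world_to_cam'] [ 393. -267.  959.] [[-0.01, -1.0, -0.03], [1.0, -0.02, 0.1], [-0.1, -0.03, 1.0]]
scene [[486.6, 0.0, 319.8], [0.0, 486.6, 206.8], [0.0, 0.0, 1.0]] ['intrinsics', 'world_to_cam'] [ 250. -772.  743.] [[0.9, -0.45, -0.01], [0.35, 0.69, 0.63], [-0.27, -0.57, 0.78]]
wrist [[326.5, 0.0, 324.5], [0.0, 326.5, 205.1], [0.0, 0.0, 1.0]] ['intrinsics', 'world_to_cam'] [142. 510. 373.] [[0.39, 0.92, -0.0], [-0.88, 0.38, -0.28], [-0.26, 0.11, 0.96]]
18.700000000000003 0.15 [[-0.92, 0.39, -0.0], [0.39, 0.92, -0.0], [0.0, -0.0, -1.0]]
```

View pics/top0.png

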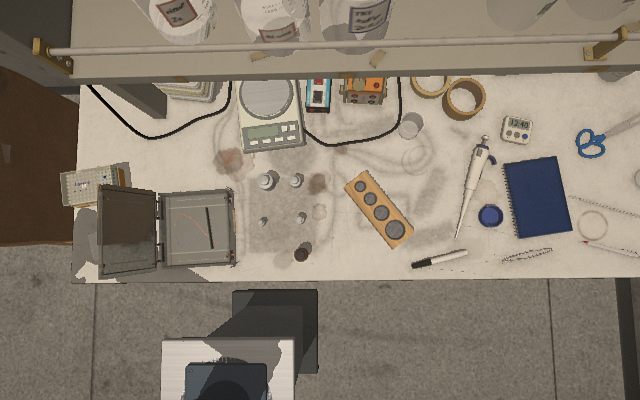

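View pics/scene0.png

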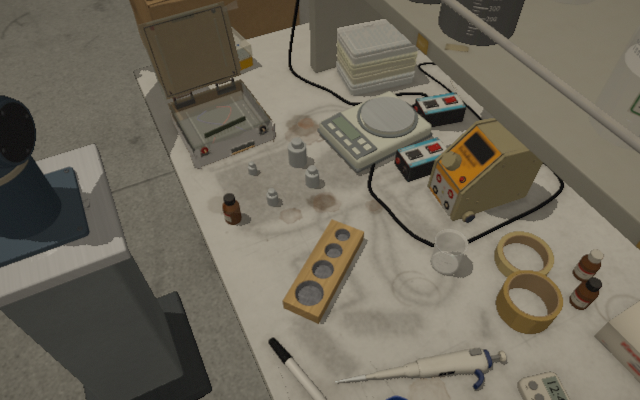

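View pics/wrist0.png

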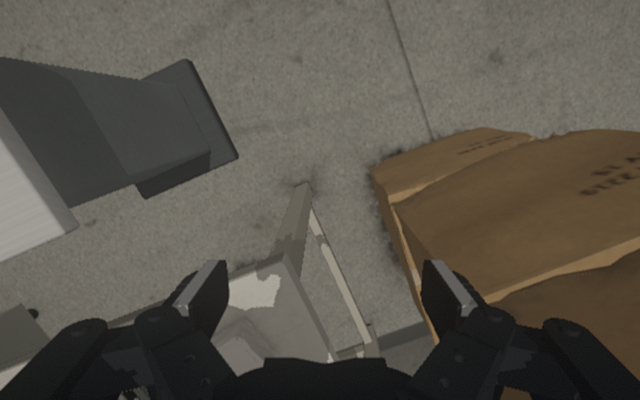

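The top view shows the weights at about 500 (265,181), 200 (296,181), 100 (302,218) and 50 (263,222). The vial is at (301,254) and the beaker at (411,125). The recesses, small to large, are at (360,186), (370,199), (381,213) and (396,230). The scene view confirms this layout; the wrist camera only sees the floor and boxes. Next I'll get rough positions, then move the wrist camera over each area.

```bash
cat > h.py <<'E'
from station import robot
import cv2,numpy as np
def cal(n):
    c=robot.get_calibration(n);return np.array(c["intrinsics"]),np.array(c["world_to_cam"])
def ray(K,W,uv):
    d=np.linalg.inv(K)@[uv[0],uv[1],1.];d=np.array([d[0],-d[1],-d[2]])
    R=W[:3,:3];return -R.T@W[:3,3],R.T@d/np.linalg.norm(d)
def plane(K,W,uv,z):
    o,d=ray(K,W,uv);return o+d*(z-o[2])/d[2]
def proj(K,W,p):
    q=W[:3,:3]@p+W[:3,3];q=K@[q[0],-q[1],-q[2]];return q[:2]/q[2]
def tri(rays):
    A=sum(np.eye(3)-np.outer(d,d) for o,d in rays);b=sum((np.eye(3)-np.outer(d,d))@o for o,d in rays)
    p=np.linalg.solve(A,b);return p,max(np.linalg.norm(np.cross(p-o,d)) for o,d in rays)
def R(yaw): # tool down, tool x axis at yaw
    c,s=np.cos(np.radians(yaw)),np.sin(np.radians(yaw));return np.array([[c,s,0],[s,-c,0],[0,0,-1.]])
E
python3 - <<'E'
from h import *
K,W=cal("top")
for n,uv,z in [("500",(265,181),62),("200",(296,180),47),("100",(302,217),38),("50",(263,221),30),("vial",(301,254),66),("beaker",(411,125),67),("s50",(360,186),26),("s100",(370,199),26),("s200",(381,213),26),("s500",(396,230),26),("shelf",(300,75),300)]: print(n,plane(K,W,uv,z).round())
print(robot.current_qpos())
for p in [(370,-80,250),(300,-80,250),(300,-330,250),(330,-300,250)]:
  for y in (180,150,120,90,0,-90,-120): 
    q=robot.ik(p,R(y)); print(p,y,None if q is None else np.round(q))
E
```

```text
500 [ 520. -102.   62.]
200 [ 524. -172.   47.]
100 [ 437. -185.   38.]
50 [429. -91.  30.]
vial [ 352. -185.   66.]
beaker [ 644. -442.   67.]
s50 [ 509. -324.   26.]
s100 [ 478. -347.   26.]
s200 [ 444. -372.   26.]
s500 [ 403. -406.   26.]
shelf [ 672. -207.  300.]
[5.95408425e+01 2.78408688e+00 5.61076661e+00 9.29324201e+01
 5.82143876e-04 8.26781463e+01]
(370, -80, 250) 180 [-22. -19. -11.  97.   0. -22.]
(370, -80, 250) 150 [-22. -19. -11.  97.   0.   8.]
(370, -80, 250) 120 [-22. -19. -11.  97.   0.  38.]
(370, -80, 250) 90 [-22. -19. -11.  97.   0.  68.]
(370, -80, 250) 0 [-22. -19. -11.  97.   0. 158.]
(370, -80, 250) -90 [ -22.  -19.  -11.   97.    0. -112.]
(370, -80, 250) -120 [-22. -19. -11.  97.   0. -82.]
(300, -80, 250) 180 [-27. -29. -18. 101.   0. -27.]
(300, -80, 250) 150 [-27. -29. -18. 101.   0.   3.]
(300, -80, 250) 120 [-27. -29. -18. 101.   0.  33.]
(300, -80, 250) 90 [-27. -29. -18. 101.   0.  63.]
(300, -80, 250) 0 [-27. -29. -18. 101.   0. 153.]
(300, -80, 250) -90 [ -27.  -29.  -18.  101.    0. -117.]
(300, -80, 250) -120 [-27. -29. -18. 101.   0. -87.]
(300, -330, 250) 180 [-56.  -9.  -3.  96.   0. -56.]
(300, -330, 250) 150 [-56.  -9.  -3.  96.   0. -26.]
(300, -330, 250) 120 [-56.  -9.  -3.  96.   0.   4.]
(300, -330, 250) 90 [-56.  -9.  -3.  96.   0.  34.]
(300, -330, 250) 0 [-56.  -9.  -3.  96.   0. 124.]
(300, -330, 250) -90 [ -56.   -9.   -3.   96.    0. -146.]
(300, -330, 250) -120 [ -56.   -9.   -3.   96.    0. -116.]
(330, -300, 250) 180 [-51.  -9.  -3.  96.   0. -51.]
(330, -300, 250) 150 [-51.  -9.  -3.  96.   0. -21.]
(330, -300, 250) 120 [-51.  -9.  -3.  96.   0.   9.]
(330, -300, 250) 90 [-51.  -9.  -3.  96.   0.  39.]
(330, -300, 250) 0 [-51.  -9.  -3.  96.   0. 129.]
(330, -300, 250) -90 [ -51.   -9.   -3.   96.    0. -141.]
(330, -300, 250) -120 [ -51.   -9.   -3.   96.    0. -111.]
```

```bash
python3 - <<'E'
from h import *
import pickle
D={}
for n,p in dict(A=(530,-95,200),B=(530,-185,200),C=(500,-325,200),D=(500,-405,200)).items():
    robot.goto(p,R(180));robot.wait(.3)
    D[n]=cal("wrist"); im=robot.snapshot("wrist"); D[n+"i"]=im; cv2.imwrite(f"pics/w{n}.png",im)
pickle.dump(D,open("D.pkl","wb"));print(robot.current_time_s(),robot.current_wrist_force())
cv2.imwrite("pics/AC.png",np.vstack([D["Ai"][:300],D["Ci"][:300]]))
E
```

```text
5.4 [-0.62705632  0.23393804  0.00996569]
```

View pics/AC.png

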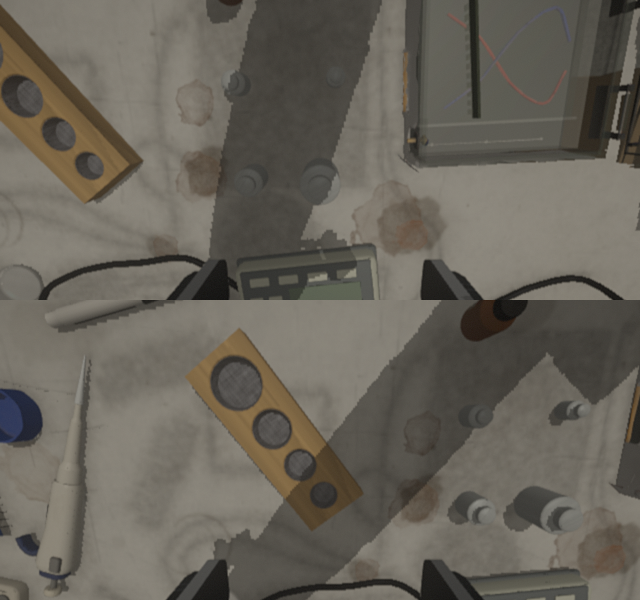

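View pics/wB.png

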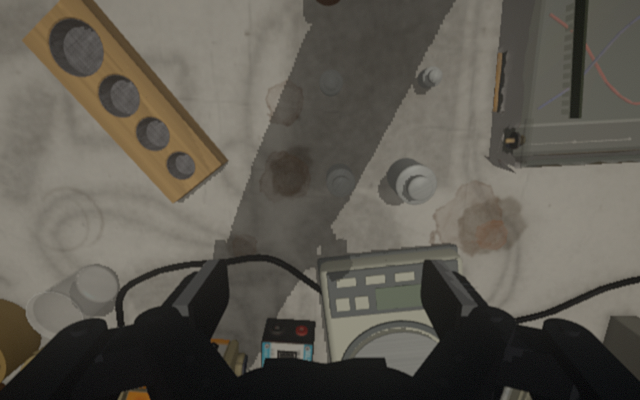

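View pics/wD.png

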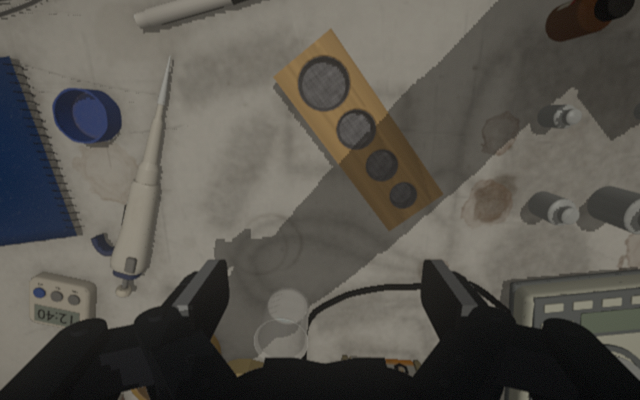

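Pictures A–D show the four knobs. In B they are at 500 (418,187), 200 (342,178), 100 (331,82) and 50 (433,75). In C they are at (566,219), (486,216), (478,115) and (578,110). The recesses in C run from (237,83) to (323,194), and in D from (324,82) to (402,195). Next I'll refine these numerically.

```bash
cat > m.py <<'E'
from h import *
import pickle
D=pickle.load(open("D.pkl","rb"))
S={"C":[(237,83),(273,128),(300,164),(323,194)],"D":[(324,82),(356,130),(381,165),(402,195)]}
E={}
for v in S:
    hsv=cv2.cvtColor(D[v+"i"],cv2.COLOR_BGR2HSV)
    wood=cv2.inRange(hsv,(8,75,30),(28,255,255))
    cs,h=cv2.findContours(wood,cv2.RETR_CCOMP,cv2.CHAIN_APPROX_NONE)
    big=max(range(len(cs)),key=lambda i:cv2.contourArea(cs[i]))
    holes=[cv2.fitEllipse(cv2.convexHull(c)) for i,c in enumerate(cs) if h[0][i][3]==big and cv2.contourArea(c)>150]
    for k,uv in enumerate(S[v]):
        e=min(holes,key=lambda e:np.hypot(*np.subtract(e[0],uv)));E[v,k]=e
        K,W=D[v];P=plane(K,W,e[0],26)
        print(v,k,np.round(e[0],1),np.round(e[1],1),"z26:",P.round(1),"dia mm",np.round(np.array(e[1])*np.linalg.norm(P-ray(K,W,e[0])[0])/K[0,0],1))
for k in range(4): print("seat",k,*[x.round(1) for x in tri([ray(*D[v],E[v,k][0]) for v in S])])
kn={"500":((520,-102,62),11),"200":((524,-172,47),8.5),"100":((437,-185,38),7),"50":((429,-91,30),6)}
px={"B":{"500":(418,187),"200":(342,178),"100":(331,82),"50":(433,75)},"C":{"500":(566,219),"200":(486,216),"100":(478,115),"50":(578,110)},"A":{"500":(320,183),"200":(251,182),"100":(235,85),"50":(336,75)}}
rows=[]
for n,(p,r) in kn.items():
    row=[];rs=[]
    for v in "ABC":
        K,W=D[v];u=px[v][n];x,y=u;c=D[v+"i"][max(0,y-22):y+22,x-22:x+22]
        c=cv2.resize(cv2.normalize(c,None,0,255,cv2.NORM_MINMAX),None,fx=6,fy=6,interpolation=cv2.INTER_CUBIC)
        g=cv2.GaussianBlur(cv2.cvtColor(c,cv2.COLOR_BGR2GRAY),(0,0),3)
        R0=6*r*K[0,0]/np.linalg.norm(np.array(p)-ray(K,W,u)[0])
        H=cv2.HoughCircles(g,cv2.HOUGH_GRADIENT_ALT,1,8,param1=60,param2=.3,minRadius=int(R0*.85),maxRadius=int(R0*1.15)+1)
        out=c.copy()
        if H is not None:
            H=H[0];b=min(H,key=lambda q:np.hypot(q[0]-132,q[1]-132)+3*abs(q[2]-R0))
            cv2.circle(out,(int(b[0]),int(b[1])),int(b[2]),(0,0,255),1)
            uv=(x-22+(b[0]+.5)/6-.5,max(0,y-22)+(b[1]+.5)/6-.5);rs.append(ray(K,W,uv));print(n,v,np.round(uv,1),b[2]/R0,plane(K,W,uv,p[2]).round(1))
        else: print(n,v,"none")
        row+= [c,out]
    if len(rs)>1: print("tri",n,*[q.round(1) for q in tri(rs)])
    rows.append(np.hstack(row))
cv2.imwrite("pics/kn.png",cv2.resize(np.vstack(rows),(800,533)))
E
python3 m.py
```

```text
C 0 [235.9  83. ] [52.5 57.5] z26: [ 406.9 -405.3   26. ] dia mm [52.8 57.9]
C 1 [271.6 128.8] [40.2 42.2] z26: [ 447.7 -374.5   26. ] dia mm [39.6 41.6]
C 2 [299.7 164.9] [32.8 33.7] z26: [ 482.1 -348.6   26. ] dia mm [32.4 33.3]
C 3 [323.2 194.7] [27.7 28.7] z26: [ 512.2 -325.6   26. ] dia mm [27.8 28.8]
D 0 [323.4  83.3] [53.4 56.3] z26: [ 407.  -405.4   26. ] dia mm [52.1 54.9]
D 1 [355.9 129.2] [40.5 41.8] z26: [ 447.9 -374.6   26. ] dia mm [39.6 40.9]
D 2 [381.3 165. ] [32.6 33.9] z26: [ 482.1 -348.9   26. ] dia mm [32.6 33.9]
D 3 [402.8 195. ] [27.3 29.2] z26: [ 512.4 -325.9   26. ] dia mm [28.2 30.2]
seat 0 [ 406.9 -405.4   25.5] 0.0
seat 1 [ 447.8 -374.6   25.7] 0.1
seat 2 [ 482.3 -348.7   24.8] 0.0
seat 3 [ 512.5 -325.6   25.1] 0.1
500 A none
500 B [417.6 185.9] 1.0354844204035554 [ 524.6 -102.3   62. ]
500 C none
200 A none
200 B none
200 C none
100 A none
100 B none
100 C none
50 A none
50 B none
50 C [584.8 108.6] 0.9964837241725361 [429.4 -84.8  30. ]
```

View pics/kn.png

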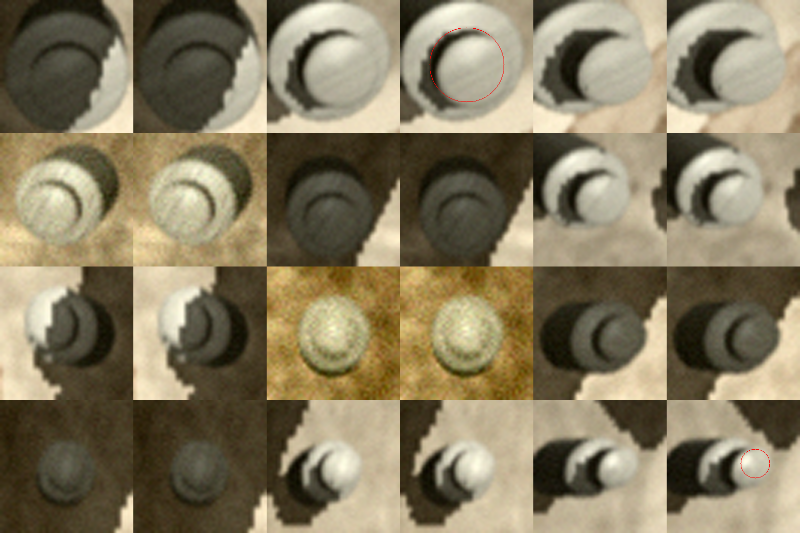

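The montage shows the knob discs clearly, so I can read seeds from it. The seats check out: spacings are 51.2, 43.1 and 38.0 mm, and the heights are about 25–26 mm. Next I'll refine the knob centres around the seeds and triangulate.

```bash
cat > k.py <<'E'
from h import *
import pickle
D=pickle.load(open("D.pkl","rb"))
sd={"500":[(320.1,188.4),(420.2,188.4),(571,221.4)],"200":[(244.8,185.1),(340.2,184),(487,216.8)],"100":[(230.8,79),(330.6,80),(485,117.2)],"50":[(335.8,75),(435.8,74.8),(583.6,110)]}
rr={"500":11,"200":8.5,"100":7,"50":6}
rows=[]
for n in sd:
    p0,res=tri([ray(*D[v],u) for v,u in zip("ABC",sd[n])]);print(n,"seed",p0.round(1),res.round(2))
    row=[];rs=[]
    for v,u in zip("ABC",sd[n]):
        K,W=D[v];s=8;x,y=np.round(u).astype(int);M=np.float32([[s,0,-s*(x-16)],[0,s,-s*(y-16)]])
        c=cv2.warpAffine(D[v+"i"],M,(32*s,32*s),flags=cv2.INTER_CUBIC)
        g=cv2.createCLAHE(4,(2,2)).apply(cv2.GaussianBlur(cv2.cvtColor(c,cv2.COLOR_BGR2GRAY),(0,0),4))
        R0=s*rr[n]*K[0,0]/np.linalg.norm(p0-ray(K,W,u)[0])
        H=cv2.HoughCircles(g,cv2.HOUGH_GRADIENT,1,4,param1=30,param2=8,minRadius=int(R0*.93),maxRadius=int(R0*1.07)+1)
        o=cv2.cvtColor(g,cv2.COLOR_GRAY2BGR);su=np.array([(u[0]-x+16)*s,(u[1]-y+16)*s])
        cv2.circle(o,tuple(int(q) for q in su),int(R0),(0,200,0),1)
        b=next((q for q in H[0] if np.hypot(*(q[:2]-su))<2.5*s),None) if H is not None else None
        if b is not None:
            cv2.circle(o,(int(b[0]),int(b[1])),int(b[2]),(0,0,255),1);uv=(x-16+b[0]/s,y-16+b[1]/s)
            rs.append(ray(K,W,uv));print(" ",v,np.round(uv,1),np.round(np.subtract(uv,u),1))
        row.append(o)
    if len(rs)>1: print("  hough",*[q.round(2) for q in tri(rs)])
    rows.append(np.hstack(row))
rows=[np.hstack(rows[:2]),np.hstack(rows[2:])]
cv2.imwrite("pics/kn2.png",cv2.resize(np.vstack([np.vstack([r[:,:768],r[:,768:]]) for r in rows]),(450,600)))
E
python3 k.py
```

```text
500 seed [527.5 -99.2  60.9] 0.89
  A [319.2 186.8] [-0.9 -1.6]
  B [421.3 189.7] [1.1 1.3]
  C [569.2 222.1] [-1.8  0.7]
  hough [527.78 -99.33  60.22] 2.13
200 seed [ 527.2 -169.4   47.2] 1.27
  A [245.2 183.1] [ 0.4 -2. ]
  B [340.6 183.7] [ 0.4 -0.3]
  C [485.8 215.2] [-1.2 -1.6]
  hough [ 526.51 -169.33   44.78] 1.12
100 seed [ 435.1 -178.3   35.6] 1.76
  A [229.1  79.4] [-1.7  0.4]
  B [330.9  79.7] [ 0.3 -0.3]
  C [486.1 114.9] [ 1.1 -2.3]
  hough [ 434.63 -178.62   37.86] 0.35
50 seed [430.2 -84.7  29.1] 0.49
  A [334.8  72.8] [-1.  -2.2]
  B [435.3  73.4] [-0.5 -1.4]
  C [584.8 108.2] [ 1.2 -1.8]
  hough [428.78 -85.7   31.23] 0.44
```

View pics/kn2.png

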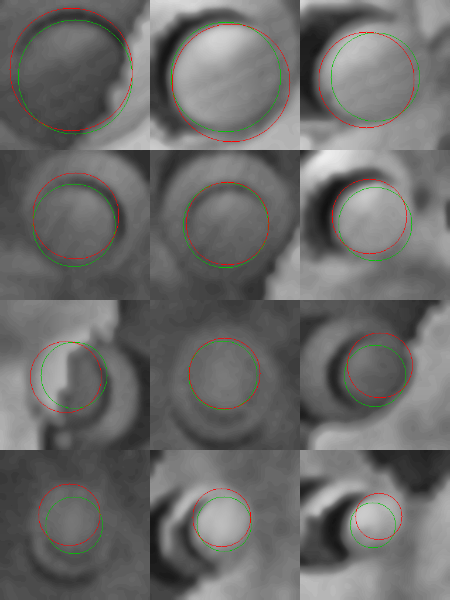

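Triangulated knob tops are 61, 46, 37 and 30 mm, against stated 62, 47, 38 and 30, so the heights agree. The circles sit within about 1 mm. I'll grip each knob twice, 90° apart, to centre the tool on it. The fingertips must stay above the wider body while I do this.

```bash
cat > go.py <<'E'
from h import *
Wt={"500":((527.6,-99.4),48,(406.9,-405.4)),"200":((526.8,-169.4),35,(447.8,-374.6)),"100":((434.7,-178.5),27,(482.2,-348.7)),"50":((429.2,-85.4),20,(512.4,-325.7))}
Y=217.1; F=1.2; UP=110
def st(t): print(t,round(robot.current_time_s(),1),"tcp",np.round(robot.current_tcp_pos(),1),"gap",round(robot.current_finger_gap(),3),"grip",round(robot.current_grip_force(),1),"F",np.round(robot.current_wrist_force(),1))
def pick(n):
    (x,y),h,_=Wt[n]; z=h+F
    robot.move_gripper(.5,20)
    robot.goto((x,y,z+60),R(Y-90)); robot.servo_line((x,y,z),v=60); st("down")
    robot.move_gripper(0,20); st("grip1"); robot.move_gripper(.5)
    robot.servo_line((x,y,z+25),v=100); robot.goto((x,y,z+25),R(Y)); robot.servo_line((x,y,z),v=60)
    robot.move_gripper(0,40); st("grip2")
    robot.servo_line((x,y,z+UP),v=120); robot.wait(.2); st("lifted")
def place(n):
    _,h,(x,y)=Wt[n]; z=12+h+F
    robot.servo_line((x,y,12+h+UP),v=180); robot.servo_line((x,y,z+20),v=120); robot.servo_line((x,y,z+2),v=30); robot.wait(.2)
    f0=robot.current_wrist_force()[2]; st("above floor")
    for dz in np.arange(1.5,-1.6,-.5):
        robot.servo_line((x,y,z+dz),v=20); robot.wait(.1)
        if robot.current_wrist_force()[2]-f0>2: break
    st(f"floor dz={dz}")
def release(n):
    _,h,(x,y)=Wt[n]
    robot.move_gripper(.4); robot.wait(.2); st("released"); p=robot.current_tcp_pos()
    robot.servo_line((p[0],p[1],p[2]+25),v=60);robot.servo_line((p[0],p[1],max(150,p[2]+60)),v=150)
E
python3 -c "
from go import *
pick('500')
cv2.imwrite('pics/p500.png',robot.snapshot('wrist'))"
```

```text
down 8.3 tcp [528.1 -99.5  49.8] gap 0.501 grip 0.0 F [-0.3  0.5  0.4]
grip1 8.6 tcp [527.8 -99.8  49.9] gap 0.239 grip 19.6 F [-2.3 -0.6  2.3]
grip2 11.7 tcp [527.8 -99.2  49.8] gap 0.227 grip 39.1 F [-0.9  1.2  2.6]
lifted 12.9 tcp [526.9 -99.2 158. ] gap 0.229 grip 39.3 F [ 0.2 -0.2 -4.6]
```

View pics/p500.png

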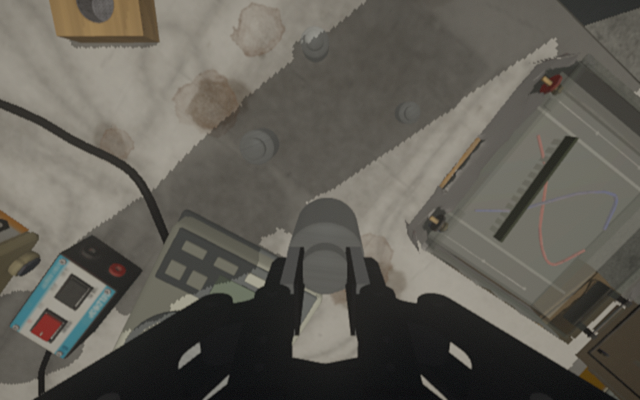

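The weight hangs straight between the fingers at (325,240), with a lift load of about 5 N. I'll place it.

```bash
python3 -c "
from go import *
place('500')
cv2.imwrite('pics/q500.png',robot.snapshot('wrist')[:330])"
```

```text
above floor 16.8 tcp [ 407.  -405.5   63.4] gap 0.227 grip 39.3 F [-0.1 -0.2 -3.9]
floor dz=0.0 18.2 tcp [ 407.1 -405.5   61.9] gap 0.232 grip 39.8 F [-2.2  0.1  0.1]
```

View pics/q500.png

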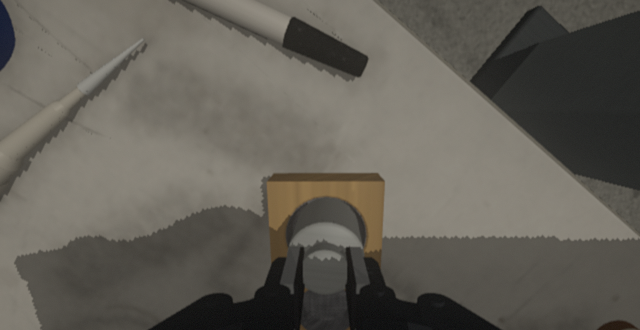

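The descent matches the seat floor: 61.9 − 49.8 = 12.1 mm. The weight fills the large recess at (325,235). I'll release it and go on to the 200.

```bash
python3 -c "
from go import *
release('500'); pick('200'); assert robot.current_finger_gap()>.12; place('200')"
```

```text
released 18.7 tcp [ 407.  -405.6   61.3] gap 0.397 grip 0.0 F [ 0.6  0.1 -0.1]
down 23.1 tcp [ 527.3 -169.6   36.8] gap 0.501 grip 0.0 F [-0.7  0.8  0.2]
grip1 23.4 tcp [ 527.2 -169.6   36.8] gap 0.181 grip 19.5 F [-0.4  0.3  1.4]
grip2 26.5 tcp [ 527.2 -169.5   36.9] gap 0.168 grip 39.0 F [-0.5  1.1  1.6]
lifted 27.8 tcp [ 526.2 -169.1  145. ] gap 0.167 grip 39.0 F [-0.1  0.1 -2.9]
above floor 31.0 tcp [ 448.  -374.7   50.4] gap 0.169 grip 39.0 F [-0.1 -0.2 -2.1]
floor dz=0.0 32.4 tcp [ 448.  -374.7   48.8] gap 0.163 grip 39.4 F [-1.1  0.8  3.5]
```

The 200 is on the floor (48.8 − 36.9 = 11.9 mm). Next is the 100, with the same checks.

```bash
python3 -c "
from go import *
release('200'); pick('100'); assert robot.current_finger_gap()>.09; place('100')"
```

```text
released 32.9 tcp [ 447.8 -374.6   48.1] gap 0.399 grip 0.0 F [0.1 0.7 0.3]
down 37.2 tcp [ 435.1 -178.8   28.7] gap 0.498 grip 0.0 F [-0.1  0.4  0. ]
grip1 37.6 tcp [ 435.  -178.8   28.7] gap 0.145 grip 19.5 F [-0.4 -0.1  2.6]
grip2 40.7 tcp [ 435.1 -178.7   28.8] gap 0.133 grip 39.0 F [-0.2  0.1  2.4]
lifted 42.0 tcp [ 434.1 -178.2  137.2] gap 0.131 grip 39.0 F [ 0.4  0.1 -1.2]
above floor 45.0 tcp [ 482.4 -348.9   42.5] gap 0.131 grip 39.0 F [-0.8  0.8 -0.8]
floor dz=0.0 46.4 tcp [ 482.4 -348.9   40.8] gap 0.13 grip 39.4 F [-0.5  1.4  3.8]
```

```bash
python3 -c "
from go import *
release('100'); pick('50'); assert robot.current_finger_gap()>.07; place('50')
if robot.current_tcp_pos()[2]<34: 
    release('50'); robot.goto((480,-330,230),R(180)); robot.wait(.3)
    a=robot.snapshot('wrist');b=robot.snapshot('scene');cv2.imwrite('pics/end.png',np.hstack([a[40:260,240:540],b[190:350,260:400].repeat(2,0).repeat(2,1)[:220]]))
    cv2.imwrite('pics/end2.png',cv2.resize(b[100:400,180:500],None,fx=2,fy=2)); cv2.imwrite('pics/end3.png',cv2.resize(a[0:280,180:500],None,fx=2,fy=2))
st('end')"
```

```text
released 46.9 tcp [ 482.2 -348.7   40. ] gap 0.396 grip 0.0 F [-0.1 -0.7 -1. ]
down 51.3 tcp [429.7 -85.6  21.7] gap 0.503 grip 0.0 F [ 0.3 -0.6 -0.3]
grip1 51.7 tcp [429.6 -85.5  21.7] gap 0.115 grip 19.5 F [-0.4  0.5  2. ]
grip2 54.9 tcp [429.6 -85.5  21.7] gap 0.103 grip 39.0 F [-0.5  0.9  1.4]
lifted 56.1 tcp [428.6 -85.2 130.2] gap 0.101 grip 39.0 F [ 0.   0.  -0.2]
above floor 59.6 tcp [ 512.6 -325.8   35.5] gap 0.103 grip 39.0 F [-0.7 -0.3  0.2]
floor dz=0.0 61.0 tcp [ 512.6 -325.8   33.7] gap 0.105 grip 39.3 F [-1.1  0.7  3.7]
released 61.5 tcp [ 512.3 -325.6   33. ] gap 0.4 grip 0.0 F [-0.3  0.3 -0.1]
end 63.9 tcp [ 479.9 -329.7  229.2] gap 0.398 grip 0.0 F [-0.2 -0.4  0.7]
```

View pics/end2.png

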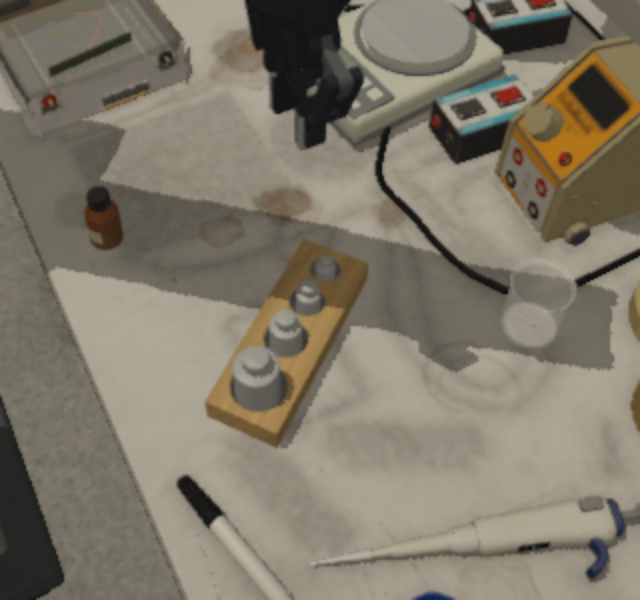

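View pics/end3.png

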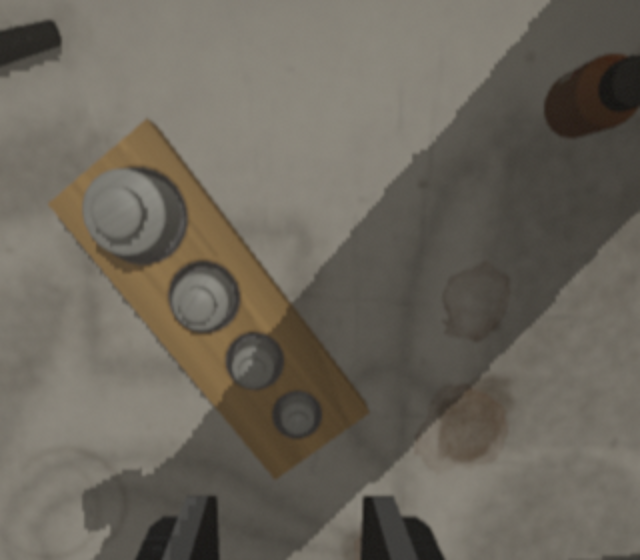

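All four weights stand upright in their recesses, at (130,215), (203,297), (255,360) and (297,414) in the wrist crop. The beaker and vial haven't moved, and the gripper is clear of everything.

```bash
python3 -c "
from station import robot
print(robot.finish_job())"
```

```text
the job is handed in; nothing more can be done
None
```

The four weights stand upright in their own recesses, placed largest to smallest, the beaker and vial were left where they stood, and the job was handed in at about 64 s of the 109 s allowed.

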